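Poise a copper heat sink over the pasted power module

ROBOT

A 7-joint arm with a two-finger parallel gripper is mounted at the origin on the work surface. World frame = base frame: x ahead of the robot, y to its left, z up, the work surface at z = 0. Lengths are in mm, angles in rad, forces in N, time in s.
With the tool pointing down it reaches from about 400 to 875 mm from the base axis. Payload 4.4 kg.
Tool frame: the origin (TCP) lies midway between the tips of the shut fingers; the grasp point (between the pads) lies 19 mm behind it; z points along the fingers, y is the line along which they close (so a half turn about z gives the same grasp; the last joint's range is limited). The gripper opens to 85 mm and grips with 20 to 120 N. Pads are 22 mm wide; open, the fingers measure 114 mm over their backs; the gripper's body (76 mm by 85 mm) begins 54 mm behind the grasp point. The pads swing forward as they close: fully open they stand 13 mm farther back than shut.
Start: joints at [1.101, 0.628, 0.038, 1.517, -0.027, 0.996, -0.02], TCP at [255.423, -597.726, 231.313] pointing down, gripper open.
Joint ranges: [-3.06, 3.06], [-0.37, 2.12], [-1.25, 1.32], [0.18, 2.47], [-1.1, 4.24], [0.23, 1.98], [-2.94, 2.94]. Speed limits (rad/s): [2.57, 2.57, 3.14, 3.14, 3.14, 3.14, 3.14].

INTERFACE

Orientations are given as [roll, pitch, yaw] about the fixed x, y, z axes, in that order (R = Rz(yaw) Ry(pitch) Rx(roll)).
In Python, from cell import read_state, get_image, finish_job gives the robot as it stands.
- The arm moves only by the tool send_rows, never from a script. Its argument "series" is a list of rows, each an object of numbers: "ax", "ay", "az": the turn, a rotation vector about the tool's x, y, z in rad; "dx", "dy", "dz": the shift along the tool's x, y, z in cm; "hand": the closure, from 0 (fully open) to 1 (shut). In form: [{"ax": .., "ay": .., "az": .., "dx": .., "dy": .., "dz": .., "hand": ..}, ...]. A call has 1 to 10 rows; each row is the pose to reach, as a shift and turn from the pose commanded when the call began, along the tool's axes at that moment; what a row does not reach only later rows make up. A row lasts 1/10 s, in which the tool goes at most 50 mm and 8.59 degrees, less where a joint would pass 70% of its speed; a pose out of reach is approached as far as the arm can. A call with a gripper value outside its range is refused whole. The fingers move at their own pace and stop on an object; the grip force is fixed at half the most. Time passes only in rows, so rows that repeat a pose let the fingers close. It gives the time, the measured TCP pose, the force, the opening and the grip force at its end, in the units of the state.
- read_state(): the state, without advancing time (a new reading comes with each control period).
- get_image(name): name is "scene" or "side" or "wrist"; returns a dict with "pixels" (480x640x3 uint8, red, green, blue), "mtx" (3x3 intrinsics, pixels), "k1" (the pictures are not rectified: a ray, as slopes to the right and down, at radius r is drawn at 1 + k1 r^2 times it, then the intrinsics apply), "R" (3x3) and "t" (3): a world point X has camera coordinates R X + t. Camera axes: x right, y down, z forward; pixel columns grow to the right and rows downward; lengths in mm; the calibration is good to about 2 mm. A picture is of the moment at which its call begins. There is no depth.
- finish_job(): hands the job in; it is judged then, once.
The state is a dict: "clock": time; "qpos": joint angles; "qd": joint speeds; "tau": joint torques, N m; "eef_pos": TCP position; "tool_rot": TCP orientation; "force": force on the tool from outside, world axes, zero at the start; "torque": the same for the moment, N m; "width": finger opening in mm; "gripper_force": force on a finger pad.
Only numpy, scipy, OpenCV 4.12 (cv2) and the standard library are available. Lean on these libraries where they do the work, as an engineer would, in place of code of your own. Each camera call takes 0.05 s, during which the arm holds its last target. There are 200 camera calls.

TASK

Swing the yellow hasp on the board jig well off its catch, until it lies aside and no longer crosses the black power module. Then pick up the copper heat sink, carry it over clear of the rack of upright boards and the tall capacitors, and finish while still holding it still, level, centred and square over the module, about 10 mm above the grey paste, ready for a colleague to check before it goes down. The heat sink must never touch the rack or anything on the jig (the paste would smear), and the aluminium heat sink and the other loose things stay where they are.

Things in the scene. Friction and masses are not known exactly. Their poses are not given: they have to be found in the camera images.
- heatsink: Copper finned heat sink to be held, loose, about 0.25 kg: 60 mm along its x, 44 mm along its y, 35 mm tall; base plate 8 mm thick, on it six 3 mm fins along x, the outer two flush with the sides, so it can be gripped across y (44 mm) from above. Stands on the work surface. Origin: centre of its underside, z up. Half a turn makes no difference.
- spare: Bare aluminium (silver) heat sink of the same shape and size, loose; leave it alone. Origin: centre of its underside.
- carrier: Fixed board jig: aluminium plate 200 mm (its x) by 170 mm (its y), 14 mm thick, with a green circuit board 180 by 150 mm on it, board top 20 mm above the work surface. In its middle the black power module, 50 (x) by 40 (y) mm, top at 30 mm. Apart from module, capacitors, hasp and catch, parts on it stay below 30 mm. Origin: centre of the underside, z up.
- seat (a point): Centre of the top of the light grey paste patch (36 by 28 mm) on the power module, 31 mm above the work surface; axes as the jig's (x along the module's 50 mm side). The heat sink's x is to be parallel to this x, either way.
- caps (a point): Middle of the row of four upright blue capacitors on the jig, at the height of their tops, 58 mm above the work surface; each 20 mm in diameter, 30 mm apart along the jig's x, the row at y = -60 mm of the jig.
- catch (a point): Top of the steel catch on the jig, 52 mm above the work surface; catch 12 mm along the jig's x, 22 mm along y, open to the +y side, 66 mm from the module's centre along the jig's +x.
- hasp (a joint): Angle of the yellow hasp (rad) about its upright pin: 0 = across the module along the jig's +x, end in the catch; grows as it swings level to the jig's +y side (anticlockwise from above), stop at 1.5. Starts at 0 to 0.1. Stiff (0.1 N m, 1 N at the knob), stays where left; well aside means over 1.0.
- hasp_hinge (a point): On the hasp's upright pin, 45 mm above the work surface, at x = -65 mm, y = 0 of the jig.
- hasp_knob (a point): Centre of the top of the hasp's upright round red knob, 12 mm diameter, 30 mm tall, top 74 mm above the work surface, 106 mm from the pin, fixed to the yellow strap. Strap 14 mm wide, 36 to 44 mm above the work surface, from 5 mm behind the pin to 133 mm past it. The point's x axis points along the strap away from the pin.
- rack: Fixed grey rack, 170 mm (its x) by 60 mm (its y), holding three upright green boards 150 mm long in planes along its x, tops 100 mm above the work surface. It stands between the heat sinks and the jig. Origin: centre of the underside.
- screwdriver: Red-handled screwdriver, 160 mm long, lying on the work surface beside the rack, loose bystander.
- spool: White solder spool, 60 mm diameter, 45 mm tall, upright, loose bystander. Origin: centre of the underside.
- flux_bottle: Amber bottle, 40 mm diameter, 90 mm tall, loose bystander. Origin: centre of the underside.
- capacitor: Single blue capacitor standing upright on the work surface, 24 mm diameter, 40 mm tall, loose bystander. Origin: centre of the underside.
Things that resemble listed ones, but are neither listed nor needed, are in the scene too. There is more than one size of the heatsink; the one meant has the size given above.

How it is judged:
By the outcome, as a careful person would: the job done as asked, in the order asked, and still so for the second after the job is handed in, while the arm keeps its last pose, push and grip.
It also fails if it takes over 58 s, if anything falls off the work surface, if the arm or the gripper's body presses on something with over 40 N, if the wrist force passes 120 N, or if a joint passes its speed limit or range.

## Working session

There is one attempt and no reset: what is moved stays moved. The work goes in short steps, Python scripts to look and compute and a tool call to move; the robot and the scene stay as the last step left them, time stands still between calls to the robot, and variables do not carry over. Pictures are saved under pics/ and viewed, at most 10 in all, crops included, and the job is handed in when it is done.

Besides the shell and the picture viewer there is one more tool, called after ">>>" in YAML: its name, and indented under it one key for each argument. send_rows: Moves the arm, as the interface text tells. Its arguments: {"type":"object","properties":{"series":{"type":"array","items":{"type":"object","properties":{"ax":{"type":"number"},"ay":{"type":"number"},"az":{"type":"number"},"dx":{"type":"number"},"dy":{"type":"number"},"dz":{"type":"number"},"hand":{"type":"number"}}}}},"required":["series"]}

```bash
mkdir -p pics; cat > h.py <<'E'
import numpy as np, cv2
from cell import read_state, get_image, finish_job
def snap(n,f):
    d=get_image(n); cv2.imwrite('pics/'+f,cv2.cvtColor(d['pixels'],cv2.COLOR_RGB2BGR)); np.save('pics/%s.npy'%f[:-4],np.array([d],dtype=object),allow_pickle=True); return d
def load(f): return np.load('pics/%s.npy'%f,allow_pickle=True)[0]
def ray(d,u,v):
    K=np.array(d['mtx']); p=np.array([(u-K[0,2])/K[0,0],(v-K[1,2])/K[1,1]]); q=p.copy()
    for _ in range(30): q=p/(1+d['k1']*(q@q))
    R=np.array(d['R']); t=np.array(d['t']).ravel()
    return -R.T@t, R.T@np.array([q[0],q[1],1.])
def at(d,u,v,z):
    c,r=ray(d,u,v); return (c+r*(z-c[2])/r[2]).round(1)
def proj(d,X):
    x=np.array(d['R'])@np.array(X,float)+np.array(d['t']).ravel(); s=x[:2]/x[2]; s=s*(1+d['k1']*(s@s)); K=np.array(d['mtx'])
    return [round(K[0,0]*s[0]+K[0,2],1),round(K[1,1]*s[1]+K[1,2],1)]
E
python3 - <<'E'
from h import *
print(read_state())
for n in('scene','side'):
    d=snap(n,n+'1.png'); print(n,d['mtx'],d['k1'],ray(d,320,240))
E
```

```text
{'clock': 0.0, 'qpos': array([ 1.1012288 ,  0.62933772,  0.03844074,  1.51835096, -0.02700734,
        0.99631434, -0.01999318]), 'qd': array([ 3.12793440e-05,  4.15030327e-05, -2.40510384e-04,  4.29021004e-04,
       -1.09973565e-03, -2.42190152e-03,  1.75433670e-04]), 'tau': array([-1.03031882e-03, -5.63404012e+01,  1.22706000e+00, -1.93455344e+01,
        1.13155588e-02,  1.05187358e-02,  1.27093915e-05]), 'eef_pos': array([ 255.16145388, -597.14836596,  230.39996758]), 'tool_rot': array([-3.13970025e+00,  1.74433524e-05,  4.03771743e-01]), 'force': array([-0.16324432,  0.43614822, -0.16231164]), 'torque': array([ 0.02240687,  0.01840881, -0.03017898]), 'gripper_force': 0.0, 'width': 85.3631627081862}
scene [[549.23136058   0.         315.67614688]
 [  0.         549.23136058 243.49508075]
 [  0.           0.           1.        ]] -0.09856045880063562 (array([1489.85241798, -397.29581816,  833.461473  ]), array([-0.7340637 ,  0.35204612, -0.58078954]))
side [[612.13459726   0.         323.08246351]
 [  0.         612.13459726 234.22267444]
 [  0.           0.           1.        ]] -0.066897899577851 (array([ 385.35882117, -764.44250087,  871.38702307]), array([ 0.15795689,  0.69589862, -0.70063483]))
```

View pics/scene1.png

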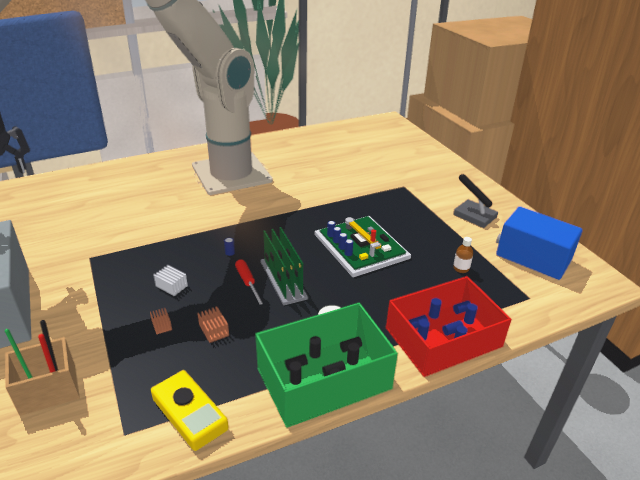

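View pics/side1.png

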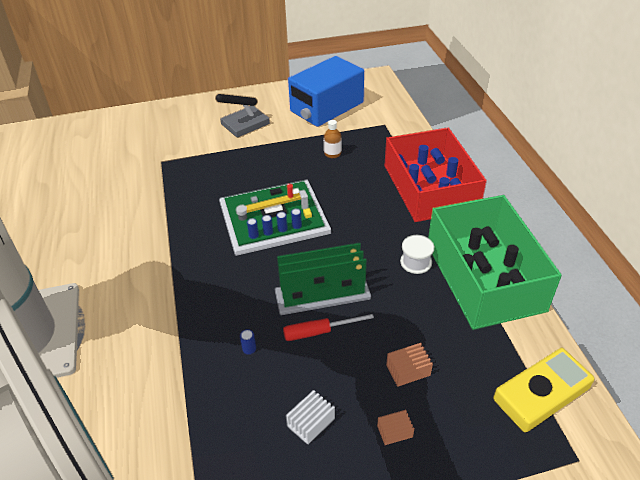

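The scene view shows the copper candidates at (160,320), small, and (213,325), large. The silver one is at (171,279), the jig at (362,245) and the rack at (284,270). In the side view the large copper is at (410,364), the small at (396,428), and the jig at (275,215). Next is one enlarged crop of the copper pair and the jig.

```bash
python3 - <<'E'
import cv2,numpy as np
a=cv2.imread('pics/side1.png'); b=cv2.imread('pics/scene1.png')
def c(i,x,y,w,h,s): return cv2.resize(i[y:y+h,x:x+w],None,fx=s,fy=s,interpolation=cv2.INTER_CUBIC)
o=np.vstack([np.hstack([c(a,215,170,120,90,3.3333),c(b,310,200,120,90,3.3333)]),np.hstack([c(a,365,335,80,60,5),c(b,140,295,100,75,4)])])
cv2.imwrite('pics/c1.png',o)
E
```

```text
(no output)
```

View pics/c1.png

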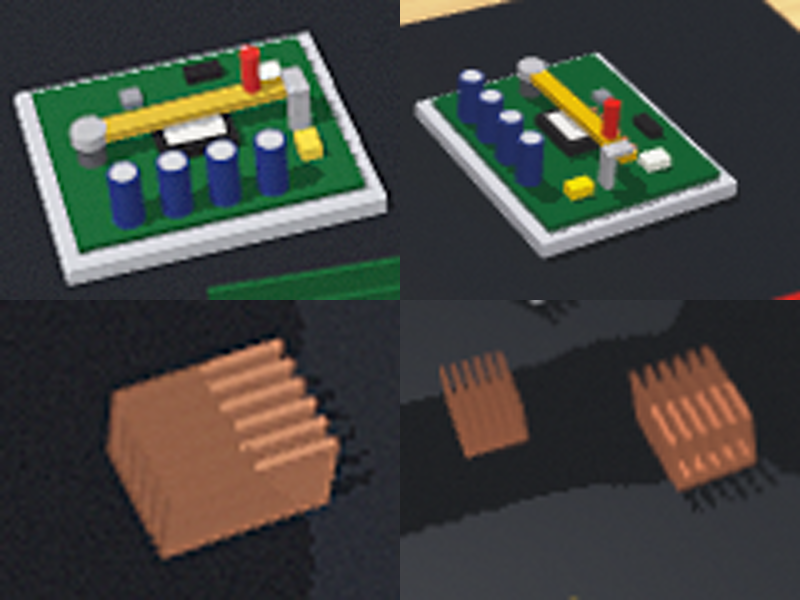

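```bash
python3 - <<'E'
from h import *
s=load('side1'); c=load('scene1')
S=lambda x,y,z:at(s,215+x/3.3333,170+y/3.3333,z)
C=lambda x,y,z:at(c,310+(x-400)/3.3333,200+y/3.3333,z)
print('jig corners side',[S(*p,14)[:2] for p in[(17,95),(70,272),(385,197),(308,33)]])
print('jig corners scene',[C(*p,14)[:2] for p in[(416,104),(543,245),(736,183),(600,54)]])
print('caps',[S(*p,58)[:2] for p in[(123,171),(172,161),(221,150),(271,139)]])
print('caps scene',[C(*p,58)[:2] for p in[(471,77),(490,97),(510,117),(530,138)]])
print('knob',S(251,50,74),C(612,102,74)); print('catch',S(295,77,52),C(618,148,52)); print('pinhead',S(88,130,50),C(532,66,50))
H=lambda x,y,z:at(s,365+x/5,335+(y-300)/5,z)
G=lambda x,y,z:at(c,140+(x-400)/4,295+(y-300)/4,z)
print('HS top',[H(*p,35)[:2] for p in[(112,393),(280,342),(337,440)]],'bot',[H(*p,0)[:2] for p in[(165,557),(330,503),(110,450)]])
print('HS scene top',[G(*p,35)[:2] for p in[(632,375),(710,348),(753,412)]],'bot',[G(*p,0)[:2] for p in[(684,491),(755,463)]])
print('small scene',[G(*p,0)[:2] for p in[(470,458),(527,439)]],[G(*p,25)[:2] for p in[(442,368),(502,352)]])
print('rack side top', [at(s,*p,100)[:2] for p in[(278,254),(361,244),(285,277),(369,263)]],[at(s,*p,0)[:2] for p in[(277,312),(369,298)]])
print('spare',[at(s,*p,35)[:2] for p in[(313,391),(335,405),(287,415)]],[at(s,*p,0)[:2] for p in[(310,443)]])
print('cap',at(s,247,335,40),'driver',at(s,285,331,10),at(s,372,317,5),'spool',at(s,417,246,45),'bottle',at(s,332,125,90))
E
```

```text
jig corners side [array([401.2, 268.9]), array([411. ,  99.5]), array([607. , 112.2]), array([598. , 279.8])]
jig corners scene [array([412.7, 103.4]), array([608.8, 114.3]), array([600.2, 281.7]), array([405.2, 273.1])]
caps [array([452.3, 129.9]), array([481.9, 130.8]), array([511.9, 132.5]), array([542.7, 134.1])]
caps scene [array([453.7, 130.1]), array([483.6, 131.6]), array([512.9, 133.7]), array([542.4, 135.2])]
knob [545.5 200.   74. ] [544.9 200.7  74. ]
catch [570.8 193.3  52. ] [571.2 193.   52. ]
pinhead [438.4 180.9  50. ] [447.5 186.1  50. ]
HS top [array([ 615.8, -220.7]), array([ 676.1, -216. ]), array([ 680.2, -257.3])] bot [array([ 621.7, -263.8]), array([ 681.2, -258.7]), array([ 617.5, -219.7])]
HS scene top [array([ 623.8, -262. ]), array([ 619.5, -218.1]), array([ 675.3, -211.4])] bot [array([ 681.8, -253.5]), array([ 676.7, -213.6])]
small scene [array([ 615.1, -351.6]), array([ 612.7, -320.5])] [array([ 568.3, -353.3]), array([ 568.2, -320.7])]
rack side top [array([479.4, -12.8]), array([627.3, -27.6]), array([480.2, -69.4]), array([627.2, -75.8])] [array([461. , -59.4]), array([632. , -71.5])]
spare [array([ 481.5, -257.3]), array([ 508.3, -289.9]), array([ 433.6, -287.8])] [array([ 459.7, -323.4])]
cap [ 399.  -127.1   40. ] driver [ 465.4 -112.8   10. ] [ 622.6 -119.2    5. ] spool [745.7  -8.5  45. ] bottle [677.9 364.5  90. ]
```

The large copper measures 60 x 43 mm, so it is the one meant; the small one's face is about 31 mm wide. Its centre is about (649,-239) with yaw 0.08. The jig is at about (505,191) with yaw 0.056, and the knob at (545,200). I'll push the knob with the fingers shut at z = 55, which is above everything near it except the knob.

```bash
cat >> h.py <<'E'
from scipy.spatial.transform import Rotation as Ro
def goal(*wps):
    s=read_state(); p=s['eef_pos']; R0=Ro.from_euler('xyz',s['tool_rot'])
    print('t',round(s['clock'],2),p.round(1),s['tool_rot'].round(4),'F',s['force'].round(1),'w',round(s['width'],1))
    for x,y,z,yaw in wps:
        d=R0.inv().apply(np.array([x,y,z])-p)/10; r=(R0.inv()*Ro.from_euler('xyz',[np.pi,0,yaw])).as_rotvec()
        if r[2]<-3: r=-r
        print((x,y,z,yaw),'d',d.round(2),'a',r.round(4))
E
python3 -c "
from h import *
goal((560,-220,230,.12),(546,160,160,.12))"
```

```text
t 0.1 [ 255.2 -597.2  230.5] [-3.1399  0.      0.4038] F [-0.1  0.2 -0.1] w 85.3
(560, -220, 230, 0.12) d [ 42.85 -22.71   0.09] a [-0.0017  0.0003  0.2838]
(546, 160, 160, 0.12) d [ 56.49 -58.19   7.15] a [-0.0017  0.0003  0.2838]
```

>>> send_rows:
  series:
    - {"dx":42.85,"dy":-22.7,"dz":0,"az":0.284,"hand":1}
    - {"dx":42.85,"dy":-22.7,"dz":0,"az":0.284,"hand":1}
    - {"dx":42.85,"dy":-22.7,"dz":0,"az":0.284,"hand":1}
    - {"dx":42.85,"dy":-22.7,"dz":0,"az":0.284,"hand":1}
    - {"dx":42.85,"dy":-22.7,"dz":0,"az":0.284,"hand":1}
    - {"dx":42.85,"dy":-22.7,"dz":0,"az":0.284,"hand":1}
    - {"dx":42.85,"dy":-22.7,"dz":0,"az":0.284,"hand":1}
    - {"dx":42.85,"dy":-22.7,"dz":0,"az":0.284,"hand":1}
    - {"dx":42.85,"dy":-22.7,"dz":0,"az":0.284,"hand":1}
    - {"dx":42.85,"dy":-22.7,"dz":0,"az":0.284,"hand":1}

```text
invalid input at $.series[0]: expected keys ax, ay, az, dx, dy, dz, hand
```

```bash
python3 -c "
from h import *
goal((546,160,160,.12))"
```

```text
t 0.1 [ 255.2 -597.2  230.5] [-3.1399  0.      0.4038] F [-0.1  0.2 -0.1] w 85.3
(546, 160, 160, 0.12) d [ 56.49 -58.19   7.15] a [-0.0017  0.0003  0.2838]
```

>>> send_rows:
  series:
    - {"ax":0,"ay":0,"az":0.284,"dx":42.85,"dy":-22.7,"dz":0,"hand":1}
    - {"ax":0,"ay":0,"az":0.284,"dx":42.85,"dy":-22.7,"dz":0,"hand":1}
    - {"ax":0,"ay":0,"az":0.284,"dx":42.85,"dy":-22.7,"dz":0,"hand":1}
    - {"ax":0,"ay":0,"az":0.284,"dx":42.85,"dy":-22.7,"dz":0,"hand":1}
    - {"ax":0,"ay":0,"az":0.284,"dx":42.85,"dy":-22.7,"dz":0,"hand":1}
    - {"ax":0,"ay":0,"az":0.284,"dx":42.85,"dy":-22.7,"dz":0,"hand":1}
    - {"ax":0,"ay":0,"az":0.284,"dx":42.85,"dy":-22.7,"dz":0,"hand":1}
    - {"ax":0,"ay":0,"az":0.284,"dx":42.85,"dy":-22.7,"dz":0,"hand":1}
    - {"ax":0,"ay":0,"az":0.284,"dx":42.85,"dy":-22.7,"dz":0,"hand":1}
    - {"ax":0,"ay":0,"az":0.284,"dx":42.85,"dy":-22.7,"dz":0,"hand":1}

```text
clock: 1.1
eef_pos: [562.4, -216.3, 230.9]
tool_rot: [-3.14, -0.001, 0.124]
force: [0.3, -0.5, 0.3]
width: 0.2
gripper_force: 0.0
```

```bash
python3 -c "
from h import *
goal((546,160,160,.12))"
```

```text
t 1.1 [ 562.4 -216.3  230.9] [-3.1397e+00 -6.0000e-04  1.2360e-01] F [ 0.3 -0.5  0.3] w 0.2
(546, 160, 160, 0.12) d [  3.01 -37.53   7.17] a [-0.0019 -0.0006  0.0036]
```

>>> send_rows:
  series:
    - {"ax":0,"ay":0,"az":0,"dx":3,"dy":-37.5,"dz":7,"hand":1}
    - {"ax":0,"ay":0,"az":0,"dx":3,"dy":-37.5,"dz":7,"hand":1}
    - {"ax":0,"ay":0,"az":0,"dx":3,"dy":-37.5,"dz":7,"hand":1}
    - {"ax":0,"ay":0,"az":0,"dx":3,"dy":-37.5,"dz":7,"hand":1}
    - {"ax":0,"ay":0,"az":0,"dx":3,"dy":-37.5,"dz":7,"hand":1}
    - {"ax":0,"ay":0,"az":0,"dx":3,"dy":-37.5,"dz":7,"hand":1}
    - {"ax":0,"ay":0,"az":0,"dx":3,"dy":-37.5,"dz":7,"hand":1}
    - {"ax":0,"ay":0,"az":0,"dx":3,"dy":-37.5,"dz":7,"hand":1}
    - {"ax":0,"ay":0,"az":0,"dx":3,"dy":-37.5,"dz":7,"hand":1}
    - {"ax":0,"ay":0,"az":0,"dx":3,"dy":-37.5,"dz":7,"hand":1}

```text
clock: 2.1
eef_pos: [544.7, 155.7, 160.8]
tool_rot: [3.141, 0.001, 0.122]
force: [0.1, -0.7, -0.0]
width: 0.0
gripper_force: 0.0
```

```bash
python3 -c "
from h import *
d=snap('wrist','w1.png'); print(ray(d,320,240),[proj(d,p) for p in[(545,200,74),(505.3,191,31),(571,193,52),(542.5,134.6,58),(452.5,130,58)]])
goal((547,172,57,.12))"
```

```text
(array([609.10543131, 163.94069324, 303.63762918]), array([-0.2558824 , -0.02816984, -0.96631876])) [[np.float64(244.3), np.float64(236.8)], [np.float64(264.1), np.float64(278.1)], [np.float64(265.5), np.float64(187.4)], [np.float64(355.9), np.float64(246.7)], [np.float64(343.3), np.float64(375.9)]]
t 2.15 [545.2 154.1 161.1] [3.1403e+00 6.0000e-04 1.1920e-01] F [-0.1 -0.2  0.8] w -0.2
(547, 172, 57, 0.12) d [ 0.4  -1.77 10.41] a [ 0.0013  0.0006 -0.0008]
```

View pics/w1.png

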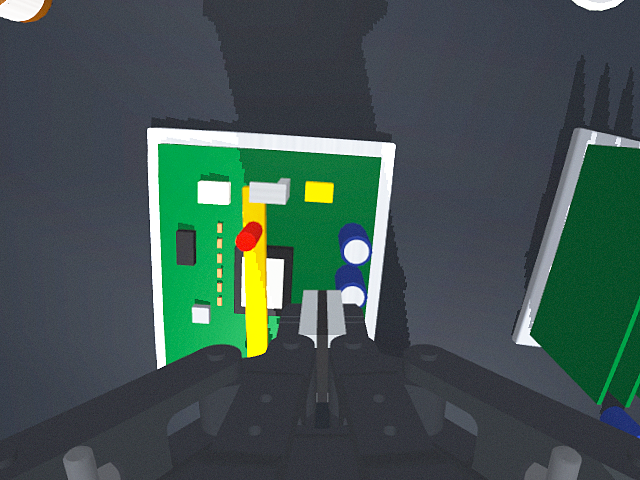

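Knob at (246,240), catch (269,190) and module centre (263,278) all match the predictions within about 3 px, so the measurements hold.

>>> send_rows:
  series:
    - {"ax":0,"ay":0,"az":0,"dx":0.3,"dy":-1.6,"dz":3,"hand":1}
    - {"ax":0,"ay":0,"az":0,"dx":0.3,"dy":-1.6,"dz":6,"hand":1}
    - {"ax":0,"ay":0,"az":0,"dx":0.3,"dy":-1.6,"dz":8,"hand":1}
    - {"ax":0,"ay":0,"az":0,"dx":0.3,"dy":-1.6,"dz":9.5,"hand":1}
    - {"ax":0,"ay":0,"az":0,"dx":0.3,"dy":-1.6,"dz":10.4,"hand":1}
    - {"ax":0,"ay":0,"az":0,"dx":0.3,"dy":-1.6,"dz":10.4,"hand":1}
    - {"ax":0,"ay":0,"az":0,"dx":0.3,"dy":-1.6,"dz":10.4,"hand":1}

```text
clock: 2.85
eef_pos: [547.0, 170.7, 57.9]
tool_rot: [3.141, -0.001, 0.118]
force: [-0.3, 0.3, 0.1]
width: -0.0
gripper_force: 0.0
```

```bash
python3 -c "
from h import *
def P(f,n=21): 
    u=np.array([np.cos(f),np.sin(f)]); p=np.array([440.4,187.4])+106*u-n*np.array([-u[1],u[0]]); return (*p.round(1),57,f)
goal(*[P(f) for f in np.linspace(.12,1.42,14)])"
```

```text
t 2.85 [547.  170.7  57.9] [ 3.1414e+00 -9.0000e-04  1.1840e-01] F [-0.3  0.3  0.1] w -0.0
(np.float64(548.2), np.float64(179.2), 57, np.float64(0.12)) d [ 0.22 -0.83  0.09] a [ 0.0002 -0.0009 -0.0016]
(np.float64(548.4), np.float64(190.0), 57, np.float64(0.21999999999999997)) d [ 0.37 -1.9   0.09] a [ 0.0003 -0.0009 -0.1016]
(np.float64(547.6), np.float64(200.8), 57, np.float64(0.31999999999999995)) d [ 0.42 -2.99  0.09] a [ 0.0003 -0.0009 -0.2016]
(np.float64(545.8), np.float64(211.4), 57, np.float64(0.42)) d [ 0.36 -4.06  0.09] a [ 3.000e-04 -9.000e-04 -3.016e-01]
(np.float64(542.8), np.float64(221.8), 57, np.float64(0.52)) d [ 0.19 -5.13  0.09] a [ 4.000e-04 -9.000e-04 -4.016e-01]
(np.float64(538.9), np.float64(231.9), 57, np.float64(0.6199999999999999)) d [-0.08 -6.18  0.09] a [ 4.000e-04 -9.000e-04 -5.016e-01]
(np.float64(533.9), np.float64(241.5), 57, np.float64(0.72)) d [-0.46 -7.19  0.09] a [ 5.000e-04 -8.000e-04 -6.016e-01]
(np.float64(528.1), np.float64(250.6), 57, np.float64(0.82)) d [-0.93 -8.16  0.09] a [ 5.000e-04 -8.000e-04 -7.016e-01]
(np.float64(521.3), np.float64(259.0), 57, np.float64(0.9199999999999999)) d [-1.51 -9.08  0.09] a [ 6.000e-04 -8.000e-04 -8.016e-01]
(np.float64(513.8), np.float64(266.7), 57, np.float64(1.02)) d [-2.16 -9.93  0.09] a [ 6.000e-04 -8.000e-04 -9.016e-01]
(np.float64(505.5), np.float64(273.7), 57, np.float64(1.1199999999999999)) d [ -2.9  -10.72   0.09] a [ 7.0000e-04 -8.0000e-04 -1.0016e+00]
(np.float64(496.5), np.float64(279.7), 57, np.float64(1.2199999999999998)) d [ -3.73 -11.42   0.09] a [ 7.0000e-04 -7.0000e-04 -1.1016e+00]
(np.float64(487.0), np.float64(284.9), 57, np.float64(1.3199999999999998)) d [ -4.61 -12.05   0.08] a [ 7.0000e-04 -7.0000e-04 -1.2016e+00]
(np.float64(477.1), np.float64(289.0), 57, np.float64(1.42)) d [ -5.54 -12.58   0.08] a [ 8.0000e-04 -7.0000e-04 -1.3016e+00]
```

>>> send_rows:
  series:
    - {"ax":0,"ay":0,"az":0,"dx":0.2,"dy":-0.8,"dz":0.1,"hand":1}
    - {"ax":0,"ay":0,"az":-0.1,"dx":0.37,"dy":-1.9,"dz":0.1,"hand":1}
    - {"ax":0,"ay":0,"az":-0.2,"dx":0.42,"dy":-3.0,"dz":0.1,"hand":1}
    - {"ax":0,"ay":0,"az":-0.3,"dx":0.36,"dy":-4.06,"dz":0.1,"hand":1}
    - {"ax":0,"ay":0,"az":-0.4,"dx":0.2,"dy":-5.13,"dz":0.1,"hand":1}
    - {"ax":0,"ay":0,"az":-0.5,"dx":-0.08,"dy":-6.18,"dz":0.1,"hand":1}
    - {"ax":0,"ay":0,"az":-0.6,"dx":-0.46,"dy":-7.2,"dz":0.1,"hand":1}
    - {"ax":0,"ay":0,"az":-0.7,"dx":-0.93,"dy":-8.16,"dz":0.1,"hand":1}
    - {"ax":0,"ay":0,"az":-0.8,"dx":-1.5,"dy":-9.08,"dz":0.1,"hand":1}
    - {"ax":0,"ay":0,"az":-0.9,"dx":-2.16,"dy":-9.93,"dz":0.1,"hand":1}

```text
clock: 3.85
eef_pos: [514.3, 269.0, 57.4]
tool_rot: [3.14, -0.003, 1.024]
force: [1.2, -0.3, -1.0]
width: 0.2
gripper_force: 0.6
```

```bash
python3 -c "
from h import *
def P(f,n=21): 
    u=np.array([np.cos(f),np.sin(f)]); p=np.array([440.4,187.4])+106*u-n*np.array([-u[1],u[0]]); return (*p.round(1),57,f)
goal(*[P(f) for f in np.linspace(1.12,1.42,4)],P(1.42,40))"
```

```text
t 3.85 [514.3 269.   57.4] [ 3.1395e+00 -3.1000e-03  1.0241e+00] F [ 1.2 -0.3 -1. ] w 0.2
(np.float64(505.5), np.float64(273.7), 57, np.float64(1.12)) d [-0.06 -0.99  0.04] a [ 0.0022 -0.003  -0.096 ]
(np.float64(496.5), np.float64(279.7), 57, np.float64(1.22)) d [-0.01 -2.07  0.04] a [ 0.0024 -0.0029 -0.196 ]
(np.float64(487.0), np.float64(284.9), 57, np.float64(1.32)) d [-0.06 -3.15  0.04] a [ 0.0025 -0.0028 -0.296 ]
(np.float64(477.1), np.float64(289.0), 57, np.float64(1.42)) d [-0.23 -4.21  0.03] a [ 0.0027 -0.0027 -0.396 ]
(np.float64(495.9), np.float64(286.2), 57, 1.42) d [ 0.51 -2.46  0.04] a [ 0.0027 -0.0027 -0.396 ]
```

Finish the swing, back off the knob, then rise.

>>> send_rows:
  series:
    - {"ax":0,"ay":0,"az":-0.1,"dx":-0.06,"dy":-1.0,"dz":0,"hand":1}
    - {"ax":0,"ay":0,"az":-0.2,"dx":0,"dy":-2.07,"dz":0,"hand":1}
    - {"ax":0,"ay":0,"az":-0.3,"dx":-0.06,"dy":-3.15,"dz":0,"hand":1}
    - {"ax":0,"ay":0,"az":-0.38,"dx":-0.2,"dy":-4.0,"dz":0,"hand":1}
    - {"ax":0,"ay":0,"az":-0.38,"dx":-0.2,"dy":-4.0,"dz":0,"hand":1}
    - {"ax":0,"ay":0,"az":-0.38,"dx":0.5,"dy":-2.4,"dz":0,"hand":1}
    - {"ax":0,"ay":0,"az":-0.38,"dx":0.5,"dy":-2.4,"dz":-4,"hand":1}
    - {"ax":0,"ay":0,"az":-0.38,"dx":0.5,"dy":-2.4,"dz":-9,"hand":1}
    - {"ax":0,"ay":0,"az":-0.38,"dx":0.5,"dy":-2.4,"dz":-14,"hand":1}
    - {"ax":0,"ay":0,"az":-0.38,"dx":0.5,"dy":-2.4,"dz":-18,"hand":1}

```text
clock: 4.85
eef_pos: [496.0, 284.7, 239.8]
tool_rot: [3.139, -0.002, 1.397]
force: [0.1, 1.1, -0.3]
width: -0.1
gripper_force: 0.0
```

```bash
python3 -c "
from h import *
goal((560,-20,235,.6),(600,-239,200,.08))"
```

```text
t 4.85 [496.  284.7 239.8] [ 3.1394e+00 -2.2000e-03  1.3972e+00] F [ 0.1  1.1 -0.3] w -0.1
(560, -20, 235, 0.6) d [-28.91  11.57   0.45] a [ 0.0012 -0.0029  0.7972]
(600, -239, 200, 0.08) d [-49.8   19.28   3.92] a [ 5.0000e-04 -3.3000e-03  1.3172e+00]
```

```bash
python3 -c "
from h import *
goal((460,190,240,.06))"
```

```text
t 4.85 [496.  284.7 239.8] [ 3.1394e+00 -2.2000e-03  1.3972e+00] F [ 0.1  1.1 -0.3] w -0.1
(460, 190, 240, 0.06) d [-9.95 -1.91 -0.04] a [ 4.0000e-04 -3.3000e-03  1.3372e+00]
```

>>> send_rows:
  series:
    - {"ax":0,"ay":0,"az":1.337,"dx":-9.95,"dy":-1.9,"dz":0,"hand":0}
    - {"ax":0,"ay":0,"az":1.337,"dx":-9.95,"dy":-1.9,"dz":0,"hand":0}
    - {"ax":0,"ay":0,"az":1.337,"dx":-9.95,"dy":-1.9,"dz":0,"hand":0}
    - {"ax":0,"ay":0,"az":1.337,"dx":-9.95,"dy":-1.9,"dz":0,"hand":0}
    - {"ax":0,"ay":0,"az":1.337,"dx":-9.95,"dy":-1.9,"dz":0,"hand":0}
    - {"ax":0,"ay":0,"az":1.337,"dx":-9.95,"dy":-1.9,"dz":0,"hand":0}
    - {"ax":0,"ay":0,"az":1.337,"dx":-9.95,"dy":-1.9,"dz":0,"hand":0}
    - {"ax":0,"ay":0,"az":1.337,"dx":-9.95,"dy":-1.9,"dz":0,"hand":0}
    - {"ax":0,"ay":0,"az":1.337,"dx":-9.95,"dy":-1.9,"dz":0,"hand":0}
    - {"ax":0,"ay":0,"az":1.337,"dx":-9.95,"dy":-1.9,"dz":0,"hand":0}

```text
clock: 5.85
eef_pos: [459.9, 189.7, 236.9]
tool_rot: [-3.141, -0.001, 0.061]
force: [-0.2, -0.1, 0.2]
width: 85.4
gripper_force: 0.0
```

>>> send_rows:
  series:
    - {"ax":0,"ay":0,"az":0,"dx":0,"dy":0,"dz":0,"hand":0}
    - {"ax":0,"ay":0,"az":0,"dx":0,"dy":0,"dz":0,"hand":0}
    - {"ax":0,"ay":0,"az":0,"dx":0,"dy":0,"dz":0,"hand":0}

```text
clock: 6.15
eef_pos: [459.6, 189.5, 236.4]
tool_rot: [-3.141, -0.0, 0.064]
force: [0.4, 0.1, 0.1]
width: 85.3
gripper_force: 0.0
```

```bash
python3 -c "
from h import *
snap('wrist','w2.png'); 
i=cv2.imread('pics/w2.png'); cv2.imwrite('pics/w2c.png',cv2.resize(i[80:480,:],None,fx=1.25,fy=1.25,interpolation=cv2.INTER_CUBIC))
goal((460,190,240,.06))"
```

```text
t 6.2 [459.6 189.5 236.4] [-3.1414e+00 -1.0000e-04  6.3400e-02] F [-0.4 -0.2  0.9] w 85.4
(460, 190, 240, 0.06) d [ 0.04 -0.05 -0.36] a [-0.0002 -0.0001  0.0034]
```

View pics/w2c.png

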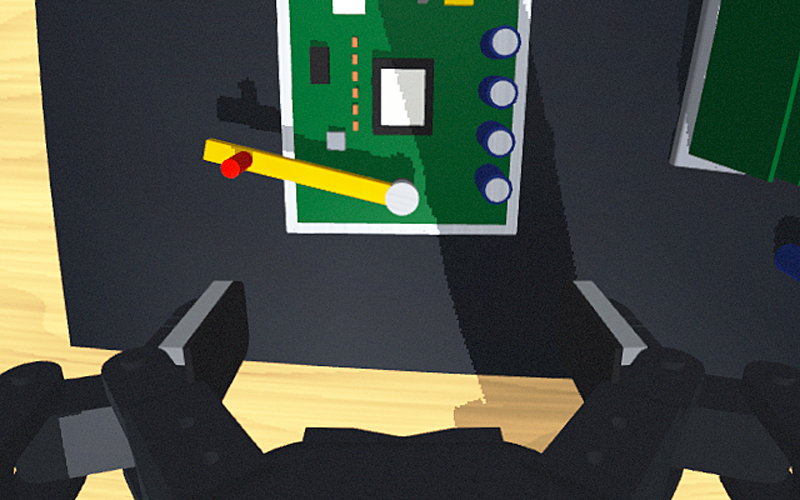

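The hasp lies aside, from its pin at (402,198) to the knob at (232,168) in the crop. The module is clear at (403,97).

```bash
python3 -c "
from h import *
d=load('w2'); W=lambda x,y,z: at(d,x/1.25,y/1.25+80,z)[:2]
for nm,z,P in(('mod',30,[(373,58.5),(434,58.5),(432.5,135),(372.5,134.5)]),('paste',31,[(381,67),(426,67.5),(425,125.5),(380.5,125)])):
    a=np.array([W(*p,z) for p in P]); print(nm,a.tolist(),a.mean(0))
c=np.array([W(*p,58) for p in[(505,43),(502,92),(498.5,141),(497,189)]]); print(c.tolist(),c.mean(0),np.polyfit(c[:,0],c[:,1],1))
k=W(402,198,50); n=W(231,170,74); print('pin',k,'knob',n,np.arctan2(*(n-k)[::-1]))
e=[W(*p,14) for p in[(287,233),(517,234)]]; print('edge',e)
goal((600,-239,200,.08),(560,-20,240,.06))"
```

```text
mod [[524.8, 212.6], [527.3, 173.3], [477.8, 170.5], [475.6, 210.4]] [501.375 191.7  ]
paste [[519.8, 207.1], [521.3, 178.1], [483.9, 176.0], [482.4, 205.4]] [501.85 191.65]
[[538.9, 133.6], [510.3, 132.4], [480.5, 131.4], [450.1, 129.0]] [494.95 131.6 ] [5.00689451e-02 1.06818376e+02]
pin [438.4 188.4] knob [455.5 291.8] 1.4069025506823234
edge [array([397.2, 270.4]), array([407. , 101.6])]
t 6.2 [459.6 189.5 236.4] [-3.1414e+00 -1.0000e-04  6.3400e-02] F [-0.4 -0.2  0.9] w 85.4
(600, -239, 200, 0.08) d [11.3  43.65  3.63] a [-0.0002 -0.0001 -0.0166]
(560, -20, 240, 0.06) d [ 8.69 21.54 -0.37] a [-0.0002 -0.0001  0.0034]
```

>>> send_rows:
  series:
    - {"ax":0,"ay":0,"az":0,"dx":11.6,"dy":43.8,"dz":0,"hand":0}
    - {"ax":0,"ay":0,"az":0,"dx":11.6,"dy":43.8,"dz":0,"hand":0}
    - {"ax":0,"ay":0,"az":0,"dx":11.6,"dy":43.8,"dz":0,"hand":0}
    - {"ax":0,"ay":0,"az":0,"dx":11.6,"dy":43.8,"dz":0,"hand":0}
    - {"ax":0,"ay":0,"az":0,"dx":11.6,"dy":43.8,"dz":0,"hand":0}
    - {"ax":0,"ay":0,"az":0,"dx":11.6,"dy":43.8,"dz":0,"hand":0}
    - {"ax":0,"ay":0,"az":0,"dx":11.6,"dy":43.8,"dz":0,"hand":0}
    - {"ax":0,"ay":0,"az":0,"dx":11.6,"dy":43.8,"dz":0,"hand":0}
    - {"ax":0,"ay":0,"az":0,"dx":11.6,"dy":43.8,"dz":0,"hand":0}
    - {"ax":0,"ay":0,"az":0,"dx":11.6,"dy":43.8,"dz":0,"hand":0}

```text
clock: 7.2
eef_pos: [602.3, -250.0, 235.8]
tool_rot: [3.135, -0.0, 0.053]
force: [0.1, -0.5, -1.3]
width: 85.3
gripper_force: 0.0
```

>>> send_rows:
  series:
    - {"ax":0,"ay":0,"az":0,"dx":0,"dy":0,"dz":6,"hand":0}
    - {"ax":0,"ay":0,"az":0,"dx":0,"dy":0,"dz":6,"hand":0}
    - {"ax":0,"ay":0,"az":0,"dx":0,"dy":0,"dz":6,"hand":0}
    - {"ax":0,"ay":0,"az":0,"dx":0,"dy":0,"dz":6,"hand":0}
    - {"ax":0,"ay":0,"az":0,"dx":0,"dy":0,"dz":6,"hand":0}

```text
clock: 7.7
eef_pos: [604.1, -240.3, 178.3]
tool_rot: [3.14, -0.003, 0.064]
force: [0.1, -0.6, -0.2]
width: 85.2
gripper_force: 0.0
```

```bash
python3 -c "
from h import *
d=snap('wrist','w3.png'); print(proj(d,(649,-239,35)))
i=cv2.imread('pics/w3.png'); cv2.imwrite('pics/w3c.png',cv2.resize(i[60:360,120:520],None,fx=2,fy=2,interpolation=cv2.INTER_CUBIC))
goal((605,-241,237,.08))"
```

```text
[np.float64(323.8), np.float64(159.9)]
t 7.75 [ 603.9 -240.4  178.3] [ 3.1403e+00 -3.0000e-03  6.3400e-02] F [0.1 0.3 0.3] w 85.7
(605, -241, 237, 0.08) d [ 0.12  0.08 -5.87] a [ 0.0013 -0.003  -0.0166]
```

View pics/w3c.png

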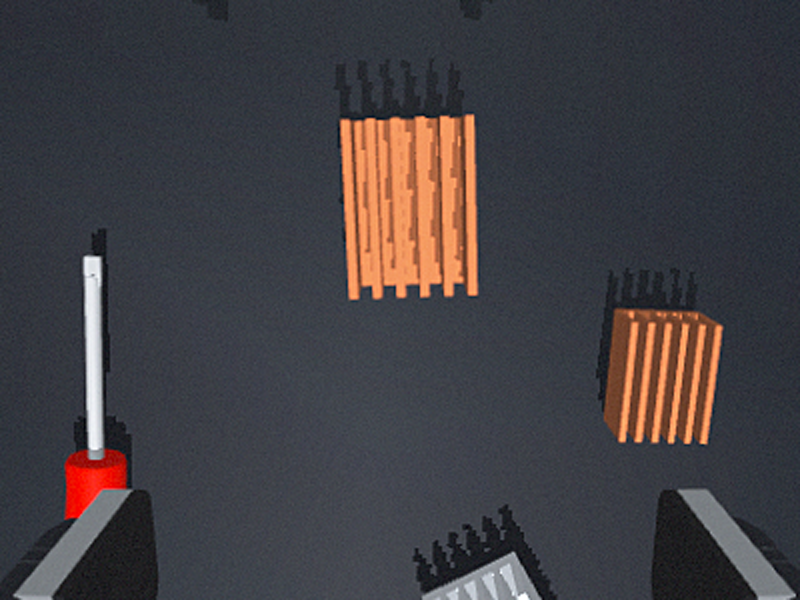

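Crop shows the large six-fin copper sink at (410,207). The small one at (663,375) and the screwdriver and silver sink are well clear of it.

```bash
python3 -c "
from h import *
d=load('w3'); W=lambda x,y,z: at(d,120+x/2,60+y/2,z)[:2]
a=np.array([W(*p,35) for p in[(340,121),(475,115),(478,294),(349,299)]]); print(a.tolist(),a.mean(0))
for i,j in((0,1),(1,2),(2,3),(3,0)): v=a[i]-a[j]; print(np.hypot(*v).round(1),(np.arctan2(v[1],v[0])).round(3))
goal((649,-239,90,.08),(649,-239,12,.08))"
```

```text
[[673.3, -215.1], [678.1, -259.4], [618.5, -265.3], [613.9, -220.9]] [ 645.95  -240.175]
44.6 1.679
59.9 0.099
44.6 -1.468
59.7 -3.044
t 7.75 [ 603.9 -240.4  178.3] [ 3.1403e+00 -3.0000e-03  6.3400e-02] F [0.1 0.3 0.3] w 85.7
(649, -239, 90, 0.08) d [4.48 0.14 8.84] a [ 0.0013 -0.003  -0.0166]
(649, -239, 12, 0.08) d [ 4.46  0.13 16.64] a [ 0.0013 -0.003  -0.0166]
```

>>> send_rows:
  series:
    - {"ax":0.001,"ay":-0.003,"az":-0.034,"dx":4.45,"dy":0.2,"dz":4,"hand":0}
    - {"ax":0.001,"ay":-0.003,"az":-0.034,"dx":4.45,"dy":0.2,"dz":8,"hand":0}
    - {"ax":0.001,"ay":-0.003,"az":-0.034,"dx":4.45,"dy":0.2,"dz":8.8,"hand":0}
    - {"ax":0.001,"ay":-0.003,"az":-0.034,"dx":4.45,"dy":0.2,"dz":8.8,"hand":0}
    - {"ax":0.001,"ay":-0.003,"az":-0.034,"dx":4.45,"dy":0.2,"dz":8.8,"hand":0}

```text
clock: 8.25
eef_pos: [648.1, -240.5, 90.7]
tool_rot: [3.141, 0.0, 0.096]
force: [0.4, 0.3, -0.4]
width: 85.3
gripper_force: 0.0
```

```bash
python3 -c "
from h import *
goal((648.7,-239.5,7,.098))"
```

```text
t 8.25 [ 648.1 -240.5   90.7] [3.1408e+00 4.0000e-04 9.6200e-02] F [ 0.4  0.3 -0.4] w 85.3
(648.7, -239.5, 7, 0.098) d [ 0.07 -0.1   8.37] a [ 0.0008  0.0004 -0.0018]
```

>>> send_rows:
  series:
    - {"ax":0.001,"ay":0,"az":0,"dx":0.06,"dy":-0.1,"dz":2.5,"hand":0}
    - {"ax":0.001,"ay":0,"az":0,"dx":0.06,"dy":-0.1,"dz":5,"hand":0}
    - {"ax":0.001,"ay":0,"az":0,"dx":0.06,"dy":-0.1,"dz":7,"hand":0}
    - {"ax":0.001,"ay":0,"az":0,"dx":0.06,"dy":-0.1,"dz":8,"hand":0}
    - {"ax":0.001,"ay":0,"az":0,"dx":0.06,"dy":-0.1,"dz":8.35,"hand":0}
    - {"ax":0.001,"ay":0,"az":0,"dx":0.06,"dy":-0.1,"dz":8.35,"hand":0}
    - {"ax":0.001,"ay":0,"az":0,"dx":0.06,"dy":-0.1,"dz":8.35,"hand":0}

```text
clock: 8.95
eef_pos: [648.7, -238.9, 6.5]
tool_rot: [-3.141, 0.001, 0.097]
force: [0.0, 0.3, -0.5]
width: 85.4
gripper_force: 0.0
```

>>> send_rows:
  series:
    - {"ax":0,"ay":0,"az":0,"dx":0,"dy":0,"dz":0,"hand":0.3}
    - {"ax":0,"ay":0,"az":0,"dx":0,"dy":0,"dz":0,"hand":0.4}
    - {"ax":0,"ay":0,"az":0,"dx":0,"dy":0,"dz":0,"hand":0.5}
    - {"ax":0,"ay":0,"az":0,"dx":0,"dy":0,"dz":0,"hand":0.6}
    - {"ax":0,"ay":0,"az":0,"dx":0,"dy":0,"dz":0,"hand":0.8}
    - {"ax":0,"ay":0,"az":0,"dx":0,"dy":0,"dz":0,"hand":1}
    - {"ax":0,"ay":0,"az":0,"dx":0,"dy":0,"dz":0,"hand":1}
    - {"ax":0,"ay":0,"az":0,"dx":0,"dy":0,"dz":0,"hand":1}

```text
clock: 9.75
eef_pos: [648.2, -238.7, 5.6]
tool_rot: [-3.14, 0.002, 0.097]
force: [-1.3, 0.0, 4.5]
width: 43.3
gripper_force: 62.5
```

```bash
python3 -c "
from h import *
print(read_state()['gripper_force']);goal((648.7,-239.5,7,.098))"
```

```text
62.5167453289032
t 9.75 [ 648.2 -238.7    5.6] [-3.1402e+00  1.8000e-03  9.6700e-02] F [-1.3  0.   4.5] w 43.3
(648.7, -239.5, 7, 0.098) d [ 0.05  0.08 -0.14] a [-0.0014  0.0018 -0.0013]
```

>>> send_rows:
  series:
    - {"ax":0,"ay":0,"az":0,"dx":0,"dy":0,"dz":-0.5,"hand":1}
    - {"ax":0,"ay":0,"az":0,"dx":0,"dy":0,"dz":-1.5,"hand":1}
    - {"ax":0,"ay":0,"az":0,"dx":0,"dy":0,"dz":-3.5,"hand":1}
    - {"ax":0,"ay":0,"az":0,"dx":0,"dy":0,"dz":-6,"hand":1}
    - {"ax":0,"ay":0,"az":0,"dx":0,"dy":0,"dz":-9,"hand":1}
    - {"ax":0,"ay":0,"az":0,"dx":0,"dy":0,"dz":-12,"hand":1}
    - {"ax":0,"ay":0,"az":0,"dx":0,"dy":0,"dz":-15,"hand":1}
    - {"ax":0,"ay":0,"az":0,"dx":0,"dy":0,"dz":-17,"hand":1}
    - {"ax":0,"ay":0,"az":0,"dx":0,"dy":0,"dz":-18,"hand":1}
    - {"ax":0,"ay":0,"az":0,"dx":0,"dy":0,"dz":-18,"hand":1}

```text
clock: 10.75
eef_pos: [648.7, -238.9, 186.3]
tool_rot: [-3.14, 0.001, 0.097]
force: [0.4, -0.0, -2.9]
width: 43.2
gripper_force: 61.8
```

```bash
python3 -c "
from h import *
print(read_state()['gripper_force']);goal((504.3,191.3,185,.054))"
```

```text
61.77039384841919
t 10.75 [ 648.7 -238.9  186.3] [-3.1404e+00  8.0000e-04  9.6800e-02] F [ 0.4 -0.  -2.9] w 43.2
(504.3, 191.3, 185, 0.054) d [-10.22 -44.21   0.19] a [-0.0012  0.0008  0.0428]
```

>>> send_rows:
  series:
    - {"ax":-0.001,"ay":0.001,"az":0.02,"dx":-0.2,"dy":-0.9,"dz":0,"hand":1}
    - {"ax":-0.001,"ay":0.001,"az":0.02,"dx":-0.6,"dy":-2.6,"dz":0,"hand":1}
    - {"ax":-0.001,"ay":0.001,"az":0.04,"dx":-1.2,"dy":-5.2,"dz":0,"hand":1}
    - {"ax":-0.001,"ay":0.001,"az":0.043,"dx":-1.9,"dy":-8.2,"dz":0,"hand":1}
    - {"ax":-0.001,"ay":0.001,"az":0.043,"dx":-2.6,"dy":-11.2,"dz":0,"hand":1}
    - {"ax":-0.001,"ay":0.001,"az":0.043,"dx":-3.3,"dy":-14.2,"dz":0,"hand":1}
    - {"ax":-0.001,"ay":0.001,"az":0.043,"dx":-4,"dy":-17.2,"dz":0,"hand":1}
    - {"ax":-0.001,"ay":0.001,"az":0.043,"dx":-4.6,"dy":-20,"dz":0,"hand":1}
    - {"ax":-0.001,"ay":0.001,"az":0.043,"dx":-5.2,"dy":-22.5,"dz":0,"hand":1}
    - {"ax":-0.001,"ay":0.001,"az":0.043,"dx":-5.8,"dy":-25,"dz":0,"hand":1}

```text
clock: 11.75
eef_pos: [564.1, 6.4, 183.9]
tool_rot: [-3.14, 0.006, 0.054]
force: [0.7, 0.2, -2.2]
width: 43.1
gripper_force: 61.8
```

>>> send_rows:
  series:
    - {"ax":0,"ay":0,"az":0,"dx":-0.6,"dy":-2.6,"dz":0,"hand":1}
    - {"ax":0,"ay":0,"az":0,"dx":-1.2,"dy":-5.2,"dz":0,"hand":1}
    - {"ax":0,"ay":0,"az":0,"dx":-1.8,"dy":-8,"dz":0,"hand":1}
    - {"ax":0,"ay":0,"az":0,"dx":-2.5,"dy":-11,"dz":0,"hand":1}
    - {"ax":0,"ay":0,"az":0,"dx":-3.1,"dy":-14,"dz":0,"hand":1}
    - {"ax":0,"ay":0,"az":0,"dx":-3.6,"dy":-16.5,"dz":0,"hand":1}
    - {"ax":0,"ay":0,"az":0,"dx":-3.6,"dy":-18.4,"dz":0,"hand":1}
    - {"ax":0,"ay":0,"az":0,"dx":-3.6,"dy":-19.2,"dz":0,"hand":1}
    - {"ax":0,"ay":0,"az":0,"dx":-3.6,"dy":-19.2,"dz":0,"hand":1}
    - {"ax":0,"ay":0,"az":0,"dx":-3.6,"dy":-19.2,"dz":0,"hand":1}

```text
clock: 12.75
eef_pos: [519.6, 192.9, 185.2]
tool_rot: [3.141, 0.003, 0.053]
force: [0.1, 0.3, -2.9]
width: 43.4
gripper_force: 61.8
```

```bash
python3 -c "
from h import *
goal((504.3,191.3,90,.054))"
```

```text
t 12.75 [519.6 192.9 185.2] [3.1411 0.0032 0.0526] F [ 0.1  0.3 -2.9] w 43.4
(504.3, 191.3, 90, 0.054) d [-1.51  0.07  9.52] a [ 0.0005  0.0032 -0.0014]
```

>>> send_rows:
  series:
    - {"ax":0,"ay":0.003,"az":0,"dx":-0.6,"dy":0,"dz":1,"hand":1}
    - {"ax":0,"ay":0.003,"az":0,"dx":-1.2,"dy":0,"dz":3,"hand":1}
    - {"ax":0,"ay":0.003,"az":0,"dx":-1.5,"dy":0,"dz":5,"hand":1}
    - {"ax":0,"ay":0.003,"az":0,"dx":-1.5,"dy":0,"dz":7,"hand":1}
    - {"ax":0,"ay":0.003,"az":0,"dx":-1.5,"dy":0,"dz":8.5,"hand":1}
    - {"ax":0,"ay":0.003,"az":0,"dx":-1.5,"dy":0,"dz":9.5,"hand":1}
    - {"ax":0,"ay":0.003,"az":0,"dx":-1.5,"dy":0,"dz":9.5,"hand":1}
    - {"ax":0,"ay":0.003,"az":0,"dx":-1.5,"dy":0,"dz":9.5,"hand":1}

```text
clock: 13.55
eef_pos: [505.3, 192.9, 91.1]
tool_rot: [-3.141, -0.001, 0.053]
force: [0.8, 0.4, -2.5]
width: 43.0
gripper_force: 61.8
```

```bash
python3 -c "
from h import *
goal((504.3,191.3,46.6,.054))
a=snap('wrist','w4.png'); b=snap('side','s4.png'); c=snap('scene','c4.png')
f=lambda n,x,y,w,h,s: cv2.resize(cv2.imread('pics/'+n)[y:y+h,x:x+w],None,fx=s,fy=s,interpolation=cv2.INTER_CUBIC)
o=np.hstack([f('s4.png',215,140,133,120,3),f('c4.png',305,170,133,120,3)])
o=np.vstack([o,np.zeros((240,798,3),np.uint8)]); w=f('w4.png',170,150,320,240,1); o[360:600,0:320]=w
cv2.imwrite('pics/m4.png',o)"
```

```text
t 13.55 [505.3 192.9  91.1] [-3.1408e+00 -1.4000e-03  5.2600e-02] F [ 0.8  0.4 -2.5] w 43.0
(504.3, 191.3, 46.6, 0.054) d [-0.11  0.16  4.45] a [-0.0007 -0.0014 -0.0014]
```

View pics/m4.png

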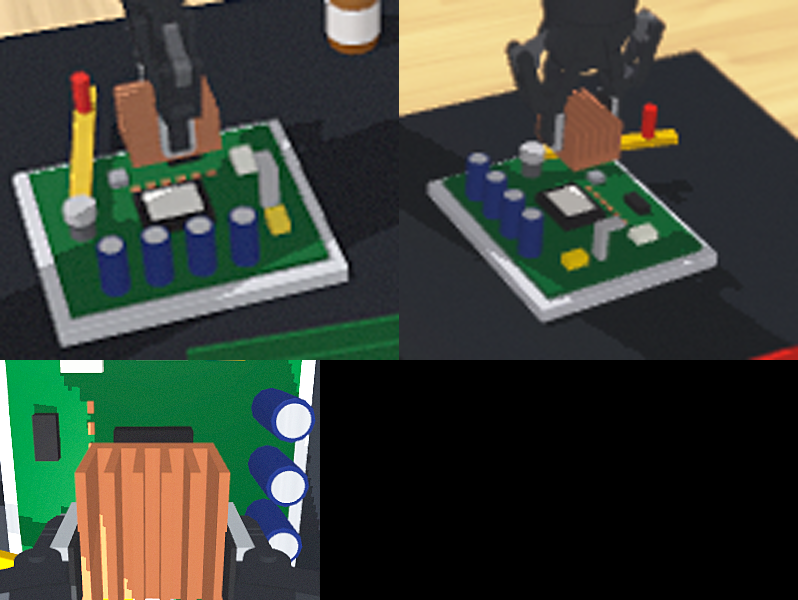

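Side and scene crops show the sink level above the module at side (173,200), with the hasp aside. I'll compare sink and module within each camera.

```bash
python3 -c "
from h import *
s=load('s4');c=load('c4');w=load('w4')
S=lambda x,y,z:at(s,215+x/3,140+y/3,z)[:2]
C=lambda x,y,z:at(c,305+(x-399)/3,170+y/3,z)[:2]
W=lambda x,y,z:at(w,170+x,150+(y-360),z)[:2]
z=85.5
print('HS side bot',S(132,166,z),S(220,150,z),'exp -y edge ends')
print('HS scene bot',C(561,160,z),C(593,172,z),C(620,158,z))
print('HS wrist front top',W(98,444,z+35),W(216,443,z+35))
for n,P in(('s',[S(*p,31) for p in[(142,189),(195,179),(205,205),(151,217)]]),('c',[C(*p,31) for p in[(545,196),(568,187),(597,205),(574,216)]])): print(n,np.array(P).tolist(),np.mean(P,0))
for d in(s,c):
  print([proj(d,(505.3+a*30+.054*b*22*-1,192.9+b*22+a*30*.054,z)) for a,b in((-1,-1),(1,-1),(1,1))])
"
```

```text
HS side bot [476.3 171.3] [536.1 171.7] exp -y edge ends
HS scene bot [517.7 173.9] [543.2 189.7] [533.8 220.2]
HS wrist front top [540.7 209.9] [542.7 177.1]
s [[485.1, 209.8], [523.0, 210.3], [524.2, 181.4], [485.9, 179.1]] [504.55 195.15]
c [[490.3, 176.9], [486.1, 201.4], [519.2, 211.5], [525.7, 185.9]] [505.325 193.925]
[[np.float64(259.3), np.float64(196.0)], [np.float64(288.5), np.float64(189.7)], [np.float64(282.9), np.float64(176.7)]]
[[np.float64(349.7), np.float64(215.3)], [np.float64(362.1), np.float64(227.4)], [np.float64(377.4), np.float64(223.1)]]
```

>>> send_rows:
  series:
    - {"ax":-0.001,"ay":-0.001,"az":0,"dx":-0.08,"dy":0,"dz":0.5,"hand":1}
    - {"ax":-0.001,"ay":-0.001,"az":0,"dx":-0.08,"dy":0,"dz":1.2,"hand":1}
    - {"ax":-0.001,"ay":-0.001,"az":0,"dx":-0.08,"dy":0,"dz":2,"hand":1}
    - {"ax":-0.001,"ay":-0.001,"az":0,"dx":-0.08,"dy":0,"dz":2.8,"hand":1}
    - {"ax":-0.001,"ay":-0.001,"az":0,"dx":-0.08,"dy":0,"dz":3.5,"hand":1}
    - {"ax":-0.001,"ay":-0.001,"az":0,"dx":-0.08,"dy":0,"dz":4,"hand":1}
    - {"ax":-0.001,"ay":-0.001,"az":0,"dx":-0.08,"dy":0,"dz":4.2,"hand":1}
    - {"ax":-0.001,"ay":-0.001,"az":0,"dx":-0.08,"dy":0,"dz":4.2,"hand":1}
    - {"ax":-0.001,"ay":-0.001,"az":0,"dx":-0.08,"dy":0,"dz":4.2,"hand":1}

```text
clock: 14.6
eef_pos: [504.2, 193.6, 49.0]
tool_rot: [-3.142, -0.0, 0.054]
force: [1.2, 0.9, -2.1]
width: 43.0
gripper_force: 61.8
```

```bash
python3 -c "
from h import *
goal((504.5,193,46.6,.054))
b=snap('side','s5.png'); c=snap('scene','c5.png')
f=lambda n,x,y,w,h,s: cv2.resize(cv2.imread('pics/'+n)[y:y+h,x:x+w],None,fx=s,fy=s,interpolation=cv2.INTER_CUBIC)
cv2.imwrite('pics/m5.png',np.hstack([f('s5.png',240,165,80,80,5),f('c5.png',325,190,80,80,5)]))"
```

```text
t 14.6 [504.2 193.6  49. ] [-3.1415e+00 -4.0000e-04  5.3800e-02] F [ 1.2  0.9 -2.1] w 43.0
(504.5, 193, 46.6, 0.054) d [0.02 0.06 0.24] a [-0.0001 -0.0004 -0.0002]
```

View pics/m5.png

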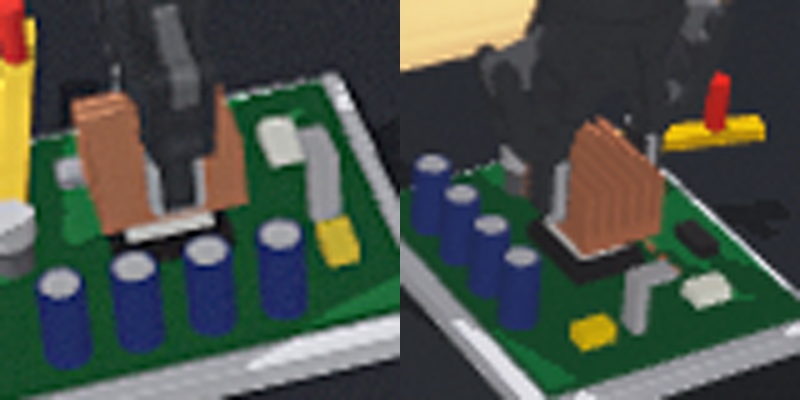

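```bash
python3 -c "
from h import *
s=load('s5');c=load('c5')
S=lambda x,y,z:at(s,240+x/5,165+y/5,z)[:2]
C=lambda x,y,z:at(c,325+(x-400)/5,190+y/5,z)[:2]
print('HS -y',S(104,236,43),S(247,206,43)); print('paste -y',S(126,244,31),S(215,225,31))
print('HS +x',C(585,257,43),C(662,236,43)); print('paste +x',C(583,257,31)); print('mod',C(583,283,30),C(530,229,30))
for n,d,o in(('side',s,lambda u,v:((u-240)*5,(v-165)*5)),('scene',c,lambda u,v:((u-325)*5+400,(v-190)*5))):
  for nm,cx,cy,hx,hy,z in(('HS',504.2,193.6,30,22,43),('mod',504.5,193,25,20,30),('paste',504.5,193,18,14,31)):
    print(n,nm,[np.round(o(*proj(d,(cx+a*hx-.054*b*hy,cy+b*hy+.054*a*hx,z)))).tolist() for a,b in((-1,-1),(1,-1),(1,1))])
"
```

```text
HS -y [475.6 168.6] [535.6 171. ]
paste -y [484.8 174.8] [522.5 176.5]
HS +x [536.6 175.3] [535.7 219.7]
paste +x [521.7 183.1]
mod [540.1 173.3] [488.3 170.4]
side HS [[103.0, 234.0], [246.0, 202.0], [218.0, 137.0]]
side mod [[118.0, 252.0], [235.0, 227.0], [211.0, 167.0]]
side paste [[131.0, 238.0], [215.0, 219.0], [198.0, 178.0]]
scene HS [[519.0, 195.0], [580.0, 257.0], [655.0, 235.0]]
scene mod [[526.0, 220.0], [576.0, 272.0], [644.0, 252.0]]
scene paste [[542.0, 223.0], [579.0, 260.0], [626.0, 246.0]]
```

My paste readings differ by about 4 mm, so I'll segment it in the unobstructed pictures.

```bash
python3 -c "
from h import *
from scipy.ndimage import label
def seg(f,box,z):
    d=load(f); x,y,w,h=box; p=d['pixels'][y:y+h,x:x+w].astype(int)
    m=(p.min(2)>95)&(p.max(2)-p.min(2)<40); L,n=label(m); k=np.argmax(np.bincount(L.ravel())[1:])+1
    v,u=np.where(L==k); cu,cv_=u.mean()+x,v.mean()+y
    P=np.array([at(d,a+x,b+y,z)[:2] for a,b in zip(u,v)],np.float32); r=cv2.minAreaRect(P)
    print(f,len(u),(round(cu,1),round(cv_,1)),'ctr',at(d,cu,cv_,z),'rect',np.round(r[0],1),np.round(r[1],1),round(r[2],1))
seg('s4',(258,195,30,22),31); seg('c4',(350,228,26,20),31); seg('w2',(300,130,45,55),31)
def hs(f,box):
    d=load(f); x,y,w,h=box; p=d['pixels'][y:y+h,x:x+w].astype(int)
    m=(p[...,0]-p[...,2]>40)&(p[...,0]>p[...,1]*1.25); L,n=label(m); b=np.bincount(L.ravel()); 
    q=np.isin(L,[i for i in range(1,n+1) if b[i]>25]); v,u=np.where(q); h_=cv2.convexHull(np.c_[u+x,v+y].astype(np.int32)); print(f,cv2.approxPolyDP(h_,1.2,True)[:,0].tolist())
hs('s5',(250,180,45,35)); hs('c5',(355,210,30,35)); hs('s4',(250,165,42,35))
"
```

```text
s4 182 (np.float64(272.1), np.float64(206.7)) ctr [502.7 192.8  31. ] rect [502.6 193.1] [38.8 31.6] 3.3
c4 98 (np.float64(361.7), np.float64(236.5)) ctr [502.7 193.5  31. ] rect [502.9 193.2] [38.2 27.8] 3.5
w2 1596 (np.float64(322.0), np.float64(157.3)) ctr [501.8 192.   31. ] rect [501.4 191.8] [36.6 28.4] 3.1
s5 [[289, 204], [261, 211], [256, 199], [254, 185], [262, 183], [284, 183], [288, 194]]
c5 [[366, 214], [377, 225], [376, 236], [361, 240], [357, 236], [359, 219], [362, 214]]
s4 [[288, 189], [260, 195], [254, 182], [253, 169], [259, 167], [283, 166], [287, 176]]
```

The seat is at about (502.7,193.1) with yaw 0.056, and three cameras agree within about 1.5 mm. Trim about 1.3 mm in x and 2 mm down.

>>> send_rows:
  series:
    - {"ax":0,"ay":0,"az":-0.002,"dx":-0.07,"dy":0.03,"dz":0.1,"hand":1}
    - {"ax":0,"ay":0,"az":-0.002,"dx":-0.13,"dy":0.03,"dz":0.2,"hand":1}
    - {"ax":0,"ay":0,"az":-0.002,"dx":-0.13,"dy":0.03,"dz":0.2,"hand":1}
    - {"ax":0,"ay":0,"az":-0.002,"dx":-0.13,"dy":0.03,"dz":0.2,"hand":1}
    - {"ax":0,"ay":0,"az":-0.002,"dx":-0.13,"dy":0.03,"dz":0.2,"hand":1}
    - {"ax":0,"ay":0,"az":-0.002,"dx":-0.13,"dy":0.03,"dz":0.2,"hand":1}
    - {"ax":0,"ay":0,"az":-0.002,"dx":-0.13,"dy":0.03,"dz":0.2,"hand":1}
    - {"ax":0,"ay":0,"az":-0.002,"dx":-0.13,"dy":0.03,"dz":0.2,"hand":1}
    - {"ax":0,"ay":0,"az":-0.002,"dx":-0.13,"dy":0.03,"dz":0.2,"hand":1}
    - {"ax":0,"ay":0,"az":-0.002,"dx":-0.13,"dy":0.03,"dz":0.2,"hand":1}

```text
clock: 15.7
eef_pos: [502.7, 193.2, 46.8]
tool_rot: [3.142, 0.0, 0.056]
force: [-0.0, 0.6, -2.2]
width: 43.0
gripper_force: 61.8
```

```bash
python3 -c "
from h import *
for i in range(3):
  goal((502.8,193.2,46.8,.056)); d=snap('side','s6.png')
snap('scene','c6.png')
f=lambda n,x,y,w,h,s: cv2.resize(cv2.imread('pics/'+n)[y:y+h,x:x+w],None,fx=s,fy=s,interpolation=cv2.INTER_CUBIC)
cv2.imwrite('pics/m6.png',np.hstack([f('s6.png',245,175,50,50,8),f('c6.png',345,200,50,50,8)]))"
```

```text
t 15.7 [502.7 193.2  46.8] [3.1415 0.     0.0558] F [-0.   0.6 -2.2] w 43.0
(502.8, 193.2, 46.8, 0.056) d [ 0.01  0.   -0.  ] a [ 0.      0.     -0.0002]
t 15.75 [502.8 193.2  46.8] [3.1415 0.     0.0558] F [ 0.7  0.3 -2.1] w 43.0
(502.8, 193.2, 46.8, 0.056) d [ 0. -0. -0.] a [ 0.0001  0.     -0.0002]
t 15.8 [502.8 193.2  46.8] [3.1415 0.     0.0557] F [ 1.2 -0.2 -2.5] w 43.3
(502.8, 193.2, 46.8, 0.056) d [ 0. -0. -0.] a [ 0.0001  0.     -0.0003]
```

View pics/m6.png

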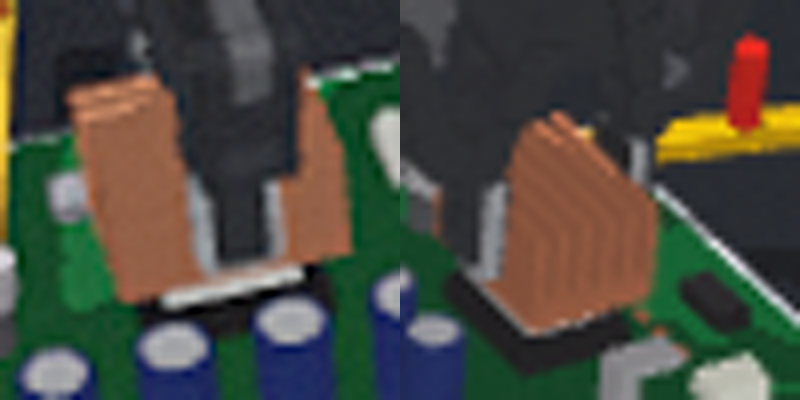

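The final close-up shows the sink's lower edge at side (125,303) to (352,257) and the paste at (163..304). After the parallax from the 10 mm height difference it is centred in x. Numeric check in y, then hand in.

```bash
python3 -c "
from h import *
s=load('s6');c=load('c6')
S=lambda x,y,z:at(s,245+x/8-.44,175+y/8-.44,z)[:2]
C=lambda x,y,z:at(c,345+(x-400)/8-.44,200+y/8-.44,z)[:2]
print(S(125,303,41),S(352,257,41),'paste',S(165,309,31),S(304,277,31)); print(C(529,333,41),C(652,302,41))
"
```

```text
[474.5 170.4] [534.  172.2] paste [485.1 176.6] [522.2 179.2]
[532.1 174.2] [532.4 217.9]
```

```bash
python3 -c "
from h import *
print(finish_job())"
```

```text
the job is handed in; nothing more can be done
None
```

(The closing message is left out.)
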